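# Push the shifter into fifth on the electronics bench

## Robot

A 6-joint arm with a two-finger parallel gripper is mounted at the origin on the work surface. World frame = base frame: x ahead of the robot, y to its left, z up, the work surface at z = 0. Lengths are in m, angles in rad, forces in N, time in s.
With the tool pointing down it reaches from about 0.35 to 0.975 m from the base axis. Payload 4.9 kg.
Tool frame: the origin (TCP) lies on the centre line of the jaws, within the pads' length; the fingertips stand ctrl.tcp_to_tips ahead of it and the grasp point (between the pads) lies 3 mm ahead of it (ctrl.tcp_to_tips is the distance from the TCP to the fingertips, in m); z points along the fingers, y is the direction in which the jaws open and shut (so a half turn about z gives the same grasp; the last joint's range is limited). The gripper opens to 85 mm and grips with 20 to 120 N. Pads are 22 mm wide; open, the fingers measure 114 mm over their backs; the gripper's body (76 mm by 85 mm) begins 54 mm behind the grasp point. The pads swing forward as they close: fully open they stand 13 mm farther back than shut.
Start: joints at [-1.338, 0.053, 1.613, -0, 1.476, -0.119], TCP at [0.215, -0.587, 0.253] pointing down, gripper open.
Joint ranges: [-3.01, 3.01], [-1.01, 2.22], [0.06, 2.58], [-1.02, 4.17], [0.09, 2.62], [-3.14, 3.14]. Speed limits (rad/s): [2.57, 2.57, 3.14, 3.14, 3.14, 3.14].

## Interface

Orientations are given as a rotation vector (axis times angle).
In Python, from station import ctrl, vision gives the robot as it stands.
- The arm moves only by the tool jog_arm, never from a script. Its argument "deltas" is a list of rows, each a list of 7 numbers: the turn, a rotation vector about the tool's x, y, z in rad, then the shift along the tool's x, y, z in cm, then the opening, from 0 (shut) to 1 (fully open). A call has 1 to 12 rows; each row shifts and turns the commanded pose from where the row before left it, along the tool's axes as they then stand; what a row does not reach is not made up. A row lasts 1/12 s, in which the tool goes at most 41.7 mm and 7.16 degrees, less where a joint would pass 70% of its speed; a pose out of reach is approached as far as the arm can. A call with a gripper value outside its range is refused whole. The fingers move at their own pace and stop on an object; "grip_force" is the grip in N (left out, the last holds). Time passes only in rows, so rows that do not move let the fingers close. It gives the time, the measured TCP pose, the force and the opening at its end, in the units of the state.
- ctrl.get_obs(): the state, without advancing time (a new reading comes with each control period).
- vision.get_image(name): name is "scene" or "top" or "wrist"; returns (picture, depth): 384x512x3 uint8, red, green, blue; 384x512 float32, m along the optical axis (not along the pixel's ray), 0 where there is no reading.
- vision.calibration(name): a dict with "fx", "fy", "cx", "cy" (pixels), "dist" ([k1, k2, p1, p2, k3] as OpenCV has them; the pictures are not rectified), "rvec" (rotation vector, rad) and "tvec" (3), from world to camera coordinates, as OpenCV has them; the wrist camera has in their place "hand_eye" (4x4, takes a point from camera to tool coordinates, whose origin is the TCP and whose axes are the flange's). Camera axes: x right, y down, z forward; pixel columns grow to the right and rows downward; lengths in m; the calibration is good to about 2 mm. A picture is of the moment at which its call begins: read the wrist's pose just before it. calibration takes no time and is no camera call.
- ctrl.finish_job(): hands the job in, once; it reports no verdict.
The state is a dict: "t": time; "q": joint angles; "dq": joint speeds; "effort": joint torques, N m; "tool_pos": TCP position; "tool_rot": TCP orientation; "contact_force": force on the tool from outside, world axes, zero at the start; "wrist_torque": the same for the moment, N m; "opening": finger opening in m.
Only numpy, scipy, OpenCV 4.12 (cv2) and the standard library are available. Lean on these libraries where they do the work, as an engineer would, in place of code of your own. Each camera call takes 0.05 s, during which the arm holds its last target. There are 200 camera calls.

## Task

The gear-shift unit on the bench is to have its sensor read in fifth gear: its lever has been left somewhere along the left-hand lane of the gate, so push it to neutral, across, and fully home into fifth, the right-hand lane pushed forward (away from the robot). Only push the lever with the fingers, never taking knob or shaft between them, do not force it against the gate, and come clear of it at the end. Leave everything else on the bench as it stands.

Things in the scene. Friction and masses are not known exactly. Their poses are not given: they have to be found in the camera images.
- shifter: Gear-shift unit, fixed to the bench: steel base plate 190 x 150 x 10 mm, aluminium housing 120 x 104 mm, steel gate plate on top, its upper face 114.5 mm above the bench. Origin: centre of the base plate's underside, on the bench; x = forward (away from the robot, within about 0.4 rad), y = left, z = up.
- gate (a point): Middle of the gate plate (5 mm thick), 112 mm above the unit's origin. From it three lanes run forward and back at y = +22, 0 and -22 mm, slots 14 mm wide, ends at x = +27.5 and -27.5; a cross channel (neutral) 15 mm wide at x = 0 joins them. 8 mm teeth with round noses part the lanes. Forward slots, left to right: first, third, fifth; back: second, fourth, sixth.
- pivot (a point): The lever's pivot, inside the unit 32 mm above its origin (80 mm below the middle of the gate plate); it does not move with the lever.
- lever: The lever: a steel shaft 10 mm in diameter up through the gate, a black ball knob 44 mm in diameter on top, its neck 17 to 30 mm wide reaching 40 mm below the ball's centre. Origin at the pivot, z along the shaft to the knob. Friction holds it wherever it is left: about 3 N at the knob moves it; no spring or detent; the gate stops it rigidly.
- knob (a point): Centre of the ball knob (radius 22 mm), 180 mm from the pivot along the shaft; 212 mm above the bench when the lever is upright, about 200 mm in a corner slot. With forward lean a and sideways lean b it stands from the pivot, in the unit's frame, at 180 mm x (cos b sin a, -sin b, cos b cos a).
- lever_fore (a joint): Forward lean of the lever, rad: 0 upright (neutral), positive forward. About +0.265 is the forward end of a slot, -0.265 the back end; within about 0.03 of 0 the shaft stands in the cross channel and can go sideways.
- lever_side (a joint): Sideways lean of the lever, rad: 0 upright, positive to the right (-y of the unit). About -0.27 in the left lane, 0 in the middle lane, +0.27 in the right lane (0.24 to 0.29 with the slot's play).
- cutters: Diagonal cutters lying on the bench left of the unit, 163 x 55 x 16 mm, one red and one blue handle; leave alone. Origin between the handles.
- spare_knob: A spare grey shift knob standing on its neck to the right of the unit, 44 mm in diameter, 60 mm tall; leave alone. Origin under it.
- cleaner: White spray can of contact cleaner standing to the right of the unit, 52 mm in diameter, 150 mm tall; leave alone. Origin under it.
- multimeter: Grey hand multimeter lying at the left, 180 x 85 x 45 mm; leave alone. Origin under it.
- probe: Blue oscilloscope probe lying at the left, 150 mm long, 15 mm high; leave alone. Origin under it.
- screw_tray: Black two-part screw tray at the right, 100 x 75 x 24 mm; leave alone. Origin under it.
- screwdriver: Screwdriver lying at the right, 190 mm long; leave alone. Origin on the bench beneath it.

How it is judged:
By the outcome, as a careful person would: the job done as asked, in the order asked, and still so for the second after the job is handed in, with the robot touching nothing.
It also fails if it takes over 48 s, if anything falls off the work surface, if the arm or the gripper's body presses on something with over 40 N, if the wrist force passes 120 N, or if a joint passes its speed limit or range.

## Working session

There is one attempt and no reset: what is moved stays moved. The work goes in short steps, Python scripts to look and compute and a tool call to move; the robot and the scene stay as the last step left them, time stands still between calls to the robot, and variables do not carry over. Pictures are saved under pics/ and viewed, about 8 in all and at most 12, crops included, and the job is handed in when it is done.

Besides the shell and the picture viewer there is one more tool, called after "Call:" as name(argument=value, ...) on one line, values as JSON. jog_arm: Moves the arm, as the interface text tells. Its arguments: {"type":"object","properties":{"deltas":{"type":"array"},"grip_force":{"type":"number"}},"required":["deltas"]}

```bash
ls; mkdir -p pics; python3 - <<'E'
from station import ctrl, vision
import cv2, numpy as np
print(ctrl.get_obs(), ctrl.tcp_to_tips)
for n in ("scene","top"):
    im,d=vision.get_image(n); np.savez(f"pics/{n}0.npz",im=im,d=d)
    cv2.imwrite(f"pics/{n}0.png",im[...,::-1]); print(n,vision.calibration(n))
print(vision.calibration("wrist"))
a=cv2.imread("pics/scene0.png");b=cv2.imread("pics/top0.png")
E
```

```text
pics
{'t': 0.0, 'q': array([-1.33799855e+00,  5.33557806e-02,  1.61427943e+00,  9.27874923e-06,
        1.47598085e+00, -1.18977313e-01]), 'dq': array([ 0.00022327, -0.00188915, -0.00022058, -0.00013263, -0.00015858,
       -0.00010329]), 'effort': array([-1.57635473e-03, -3.93679476e+01, -3.70178211e+01, -1.28138686e-04,
        7.16124487e-03,  1.01206825e-05]), 'tool_pos': array([ 0.21523718, -0.58616514,  0.25207233]), 'tool_rot': array([-3.09113373e+00, -5.49367391e-01,  1.66192491e-04]), 'contact_force': array([-0.21600778, -1.16857768, -0.03503578]), 'wrist_torque': array([ 0.01014101, -0.08278067, -0.02111408]), 'opening': 0.08555114789561777} 0.022
scene {'fx': 482.72798373821206, 'fy': 482.72798373821206, 'cx': 252.8704695537132, 'cy': 192.83952407361207, 'dist': array([-0.08897753,  0.        ,  0.        ,  0.        ,  0.        ]), 'rvec': array([ 1.69438301,  2.12591737, -0.62566406]), 'tvec': array([ 0.08786779, -0.35694939,  1.78000447])}
top {'fx': 475.2228707633619, 'fy': 475.2228707633619, 'cx': 253.518182249411, 'cy': 197.04220051187463, 'dist': array([0.03158807, 0.        , 0.        , 0.        , 0.        ]), 'rvec': array([ 2.16765379, -2.14416848,  0.1534418 ]), 'tvec': array([-0.01053716,  0.52401158,  1.67335099])}
{'fx': 306.44436837124476, 'fy': 306.44436837124476, 'cx': 255.05016648200353, 'cy': 188.63918395896056, 'dist': array([0.00039827, 0.        , 0.        , 0.        , 0.        ]), 'hand_eye': array([[ 5.86247187e-04, -9.58381100e-01, -2.85491372e-01,
         7.20094358e-02],
       [ 9.99999817e-01,  5.18522673e-04,  3.12810678e-04,
        -7.83089347e-04],
       [-1.51758093e-04, -2.85491503e-01,  9.58381228e-01,
        -1.20022991e-01],
       [ 0.00000000e+00,  0.00000000e+00,  0.00000000e+00,
         1.00000000e+00]])}
```

View pics/scene0.png

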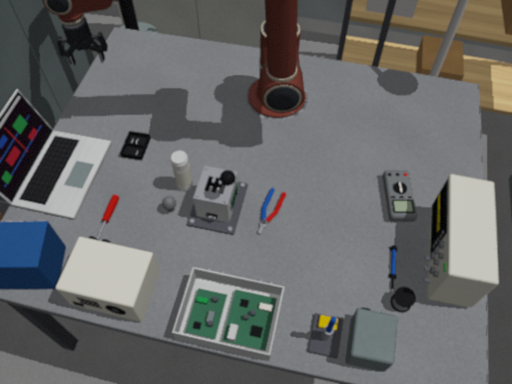

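View pics/top0.png

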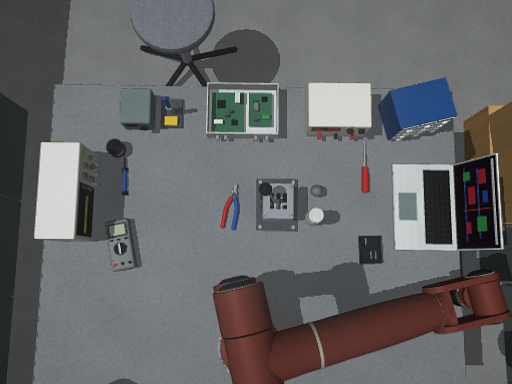

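The scene view shows the unit at about (217,198) with its black knob at (228,178). In the top view the base plate is at (277,205) and the knob at (265,188). The spray can is at (316,215), the spare knob at (316,190), and the cutters are to the left. Next I'll deproject the depth and fit the unit's frame and the knob.

```bash
cat > h.py <<'E'
import numpy as np, cv2
from station import ctrl, vision
from scipy.spatial.transform import Rotation as R
from scipy.optimize import least_squares
def cloud(n,im,d,pose=None):
    c=vision.calibration(n); K=np.array([[c['fx'],0,c['cx']],[0,c['fy'],c['cy']],[0,0,1]])
    v,u=np.mgrid[:384,:512]; uv=np.stack([u,v],-1).reshape(-1,1,2).astype(float)
    r=cv2.undistortPoints(uv,K,c['dist']).reshape(384,512,2)
    P=np.dstack([r*d[...,None],d])
    if n!='wrist':
        Rm=cv2.Rodrigues(c['rvec'])[0]; return (P-c['tvec'])@Rm
    H=c['hand_eye']; P=P@H[:3,:3].T+H[:3,3]
    return P@R.from_rotvec(pose[1]).as_matrix().T+pose[0]
def sphere(p,r=.022):
    f=lambda c:np.linalg.norm(p-c,axis=1)-r
    return least_squares(f,p.mean(0)-[0,0,.01],loss='soft_l1',f_scale=.002)
E
python3 - <<'E'
from h import *
for n,(u0,u1,v0,v1) in {'scene':(180,255,160,240),'top':(250,305,172,240)}.items():
    z=np.load(f'pics/{n}0.npz'); P=cloud(n,z['im'],z['d']); 
    s=np.zeros((384,512),bool); s[v0:v1,u0:u1]=1; s&=z['d']>0
    b=P[...,2]
    print(n,'bench',np.median(P[150:250,200:300][...,2]))
    m=s&(b>.1)&(b<.13); rc=cv2.minAreaRect((P[m][:,:2]*1000).astype(np.float32)); print('gate/housing top',m.sum(),rc,np.median(P[m][:,2]))
    m=s&(b>.005)&(b<.018); rc=cv2.minAreaRect((P[m][:,:2]*1000).astype(np.float32)); print('base',m.sum(),rc,cv2.boxPoints(rc).round(0).tolist(),np.median(P[m][:,2]))
    m=s&(b>.178)&(z['im'].max(2)<90); q=sphere(P[m]); print('knob',m.sum(),q.x,np.abs(q.fun).mean(),P[m][:,2].max())
    im=z['im'][v0:v1,u0:u1]; cv2.imwrite(f'pics/{n}c.png',cv2.resize(im,None,fx=7,fy=7,interpolation=cv2.INTER_CUBIC)[...,::-1])
    for k,(a,c,e,f) in ({'can':(305,327,205,228),'spare':(308,326,181,200)} if n=='top' else {}).items():
        w=P[e:f,a:c].reshape(-1,3); w=w[w[:,2]>.03]; print(k,np.median(w,0),w.min(0),w.max(0))
E
```

```text
scene bench 0.003030993218737699
gate/housing top 998 ((500.3182373046875, -121.1432876586914), (176.22218322753906, 125.99369812011719), 89.2047348022461) 0.11543330711716139
base 1261 ((479.44384765625, -98.74295043945312), (296.8473815917969, 238.2306365966797), 12.839995384216309) [[308.0, -16.0], [361.0, -248.0], [651.0, -182.0], [598.0, 50.0]] 0.010073961300217163
knob 177 [ 0.52657878 -0.04289936  0.20519016] 0.0014327790707816042 0.22994635218625983
top bench 0.0010296315812177563
gate/housing top 786 ((500.3364562988281, -88.34457397460938), (121.04928588867188, 103.47398376464844), 0.10401314496994019) 0.114191874698084
base 988 ((499.0850830078125, -91.5836181640625), (246.40907287597656, 198.14479064941406), 0.6474358439445496) [[375.0, 6.0], [377.0, -192.0], [623.0, -189.0], [621.0, 9.0]] 0.00969596013380302
knob 139 [ 0.52717707 -0.04033059  0.20356508] 0.0015859474632710932 0.22972805502737512
can [ 0.44662955 -0.2068539   0.14682823] [ 0.29600362 -0.23686392  0.03566855] [0.4752198  0.00801393 1.72832877]
spare [ 0.546554   -0.22699567  0.05241333] [ 0.52910297 -0.24969532  0.03175218] [ 0.56893238 -0.20767239  0.06586981]
```

Call:
jog_arm(deltas=[[0, 0, 0.117, 0, 0, -2.6, 0], [0, 0, 0.117, 0, 0, -2.6, 0], [0, 0, 0.117, 0, 0, -2.6, 0], [0, 0, 0, 1.2, -2.8, 0, 0], [0, 0, 0, 1.2, -2.8, 0, 0], [0, 0, 0, 1.2, -2.8, 0, 0], [0, 0, 0, 1.2, -2.8, 0, 0], [0, 0, 0, 1.2, -2.8, 0, 0], [0, 0, 0, 1.2, -2.8, 0, 0], [0, 0, 0, 1.2, -2.8, 0, 0], [0, 0, 0, 1.2, -2.8, 0, 0], [0, 0, 0, 1.2, -2.8, 0, 0]], grip_force=20)

```text
t: 1.1
tool_pos: [0.3233, -0.3331, 0.3308]
tool_rot: [-3.141, -0.001, 0.001]
contact_force: [0.7, 0.6, 0.1]
opening: 0.0002
```

Call:
jog_arm(deltas=[[0, 0, 0, 1.2, -2.8, 0, 0], [0, 0, 0, 1.2, -2.8, 0, 0], [0, 0, 0, 1.2, -2.8, 0, 0], [0, 0, 0, 1.2, -2.8, 0, 0], [0, 0, 0, 1.2, -2.8, 0, 0], [0, 0, 0, 1.2, -2.8, 0, 0], [0, 0, 0, 1.2, -2.8, 0, 0], [0, 0, 0, 1.2, -2.8, 0, 0], [0, 0, 0, 1.0, -2.0, 0, 0], [0, 0, 0, 0, 0, 0, 0], [0, 0, 0, 0, 0, 0, 0], [0, 0, 0, 0, 0, 0, 0]])

```text
t: 2.1
tool_pos: [0.4287, -0.0909, 0.3309]
tool_rot: [3.141, 0.001, -0.001]
contact_force: [0.6, -0.3, 0.2]
opening: 0.0001
```

```bash
python3 - <<'E'
from h import *
o=ctrl.get_obs(); n='wrist'; pose=(o['tool_pos'],o['tool_rot'])
im,d=vision.get_image(n); cv2.imwrite('pics/w1.png',im[...,::-1]); np.savez('pics/w1.npz',im=im,d=d,p=pose[0],r=pose[1])
print(o['t'],pose,R.from_rotvec(pose[1]).as_matrix().round(3).tolist(),o['q'],o['contact_force'],o['opening'])
P=cloud(n,im,d,pose); z=P[...,2]
m=(d>0)&(z>.108)&(z<.122)&(abs(P[...,0]-.5)<.1)&(abs(P[...,1]+.089)<.09)
print('gate',m.sum(),cv2.minAreaRect((P[m][:,:2]*1000).astype(np.float32)),np.median(z[m]))
m=(d>0)&(z>.005)&(z<.018)&(abs(P[...,0]-.5)<.12)&(abs(P[...,1]+.089)<.1)
print('base',m.sum(),cv2.minAreaRect((P[m][:,:2]*1000).astype(np.float32)))
m=(d>0)&(z>.185)&(im.max(2)<90)&(np.hypot(P[...,0]-.527,P[...,1]+.042)<.035)
q=sphere(P[m]); print('knob',m.sum(),q.x,np.abs(q.fun).mean())
E
```

```text
2.1 (array([ 0.4286917 , -0.09085003,  0.33091307]), array([ 3.14141399e+00,  1.19808064e-03, -1.36370552e-03])) [[1.0, 0.001, -0.001], [0.001, -1.0, -0.0], [-0.001, 0.0, -1.0]] [-3.78687847e-01 -4.47017676e-01  1.91741752e+00 -4.89281429e-04
  1.67193346e+00  1.19129649e+00] [ 0.60517645 -0.29809196  0.17583734] 0.0001073951361770576
gate 8791 ((500.98345947265625, -88.38489532470703), (120.24256896972656, 104.26692962646484), 0.002147271065041423) 0.11388566559793817
base 4581 ((501.3817443847656, -101.15818786621094), (187.76634216308594, 175.3641357421875), 0.11503059417009354)
knob 2936 [ 0.52697255 -0.04078528  0.20288897] 0.00039896254592931764
```

View pics/w1.png

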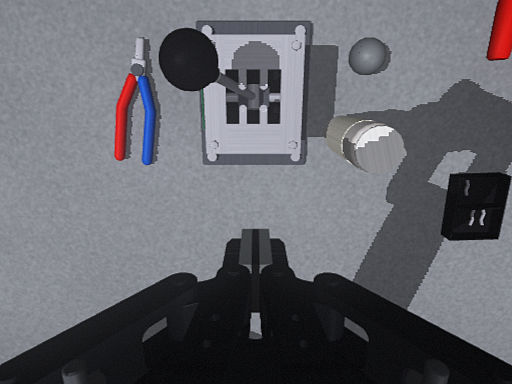

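The wrist view shows the knob at (188,58), the gate centre near (253,97) and no yaw. The unit is at (0.501,-0.0885) and the knob at (+26,+48) mm from its centre, so the lever is partly into first. I'll bring the shut fingers down in front of the knob and push it back.

Call:
jog_arm(deltas=[[0, 0, 0, 2.7, -0.83, 0, 0], [0, 0, 0, 2.7, -0.83, 0, 0], [0, 0, 0, 2.7, -0.83, 0, 0], [0, 0, 0, 2.7, -0.83, 0, 0], [0, 0, 0, 2.7, -0.83, 0, 0], [0, 0, 0, 2.7, -0.83, 0, 0], [0, 0, 0, 0, 0, 3, 0], [0, 0, 0, 0, 0, 3, 0], [0, 0, 0, 0, 0, 3, 0], [0, 0, 0, 0, 0, 2.9, 0], [0, 0, 0, 0, 0, 0, 0], [0, 0, 0, 0, 0, 0, 0]])

```text
t: 3.15
tool_pos: [0.5896, -0.0416, 0.2104]
tool_rot: [-3.141, 0.002, 0.007]
contact_force: [-0.4, 0.7, -0.1]
opening: 0.0003
```

Call:
jog_arm(deltas=[[0, 0, 0, -0.7, 0, 0, 0], [0, 0, 0, -0.7, 0, 0, 0], [0, 0, 0, -0.5, 0, 0, 0], [0, 0, 0, -0.5, 0, 0, 0], [0, 0, 0, -0.4, 0, 0, 0], [0, 0, 0, -0.4, 0, 0, 0], [0, 0, 0, -0.4, 0, 0, 0], [0, 0, 0, 0, 0, 0, 0], [0, 0, 0, 0, 0, 0, 0]])

```text
t: 3.9
tool_pos: [0.5555, -0.0407, 0.2133]
tool_rot: [3.141, 0.001, 0.004]
contact_force: [2.5, 0.6, 3.3]
opening: 0.0
```

```bash
cat >> h.py <<'E'
def knob(tag,near):
    out=[]
    o=ctrl.get_obs()
    for n in ('scene','top','wrist'):
        im,d=vision.get_image(n); P=cloud(n,im,d,(o['tool_pos'],o['tool_rot'])); cv2.imwrite(f'pics/{tag}_{n}.png',im[...,::-1])
        m=(d>0)&(im.max(2)<90)&(np.hypot(P[...,0]-near[0],P[...,1]-near[1])<.026)&(P[...,2]>.18)&(P[...,2]<.24)
        if m.sum()<30: print(n,'few',m.sum()); continue
        q=sphere(P[m]); x=q.x-[.501,-.0885,.032]
        b=-np.arcsin(x[1]/.18); a=np.arctan2(x[0],x[2])
        print(n,m.sum(),'knob',q.x.round(4),'res',np.abs(q.fun).mean().round(4),'fore',a.round(3),'side',b.round(3))
    print('t',o['t'],'tcp',o['tool_pos'].round(4),'F',o['contact_force'].round(1))
E
python3 -c "
from h import *
knob('k1',(.517,-.041))"
```

```text
scene few 0
top 121 knob [ 0.5227 -0.0406  0.2039] res 0.0018 fore 0.125 side -0.269
wrist 275 knob [ 0.5219 -0.0421  0.2041] res 0.0006 fore 0.121 side -0.26
t 3.9 tcp [ 0.5555 -0.0407  0.2133] F [2.5 0.6 3.3]
```

Call:
jog_arm(deltas=[[0, 0, 0, -0.3, 0, 0, 0], [0, 0, 0, -0.3, 0, 0, 0], [0, 0, 0, -0.3, 0, 0, 0], [0, 0, 0, -0.3, 0, 0, 0], [0, 0, 0, -0.3, 0, 0, 0], [0, 0, 0, -0.3, 0, 0, 0], [0, 0, 0, -0.3, 0, 0, 0], [0, 0, 0, 0, 0, 0, 0], [0, 0, 0, 0, 0, 0, 0], [0, 0, 0, 0, 0, 0, 0]])

```text
t: 4.88
tool_pos: [0.5332, -0.0406, 0.2116]
tool_rot: [-3.141, -0.001, 0.003]
contact_force: [1.8, -0.6, -0.3]
opening: -0.0003
```

```bash
python3 -c "
from h import *
knob('k2',(.501,-.041))"
```

```text
scene few 2
top 119 knob [ 0.4996 -0.0406  0.2049] res 0.0018 fore -0.008 side -0.269
wrist 524 knob [ 0.5162 -0.0601  0.2312] res 0.0014 fore 0.076 side -0.159
t 4.8833 tcp [ 0.5332 -0.0406  0.2116] F [ 1.8 -0.6 -0.3]
```

Call:
jog_arm(deltas=[[0, 0, 0, 1.5, 0, 0, 0], [0, 0, 0, 1.5, 0, 0, 0], [0, 0, 0, 0, -2.2, 0, 0], [0, 0, 0, 0, -2.2, 0, 0], [0, 0, 0, 0, -2.1, 0, 0], [0, 0, 0, -2.1, 0, 0, 0], [0, 0, 0, -2.1, 0, 0, 0], [0, 0, 0, -2.1, 0, 0, 0], [0, 0, 0, 0, 0, 0, 0], [0, 0, 0, 0, 0, 0, 0]])

```text
t: 5.87
tool_pos: [0.4999, 0.0245, 0.2116]
tool_rot: [-3.142, -0.001, 0.002]
contact_force: [1.1, 0.0, 0.2]
opening: 0.0002
```

```bash
python3 -c "
from h import *
knob('k3',(.501,-.041))"
```

```text
scene 182 knob [ 0.4991 -0.0431  0.2067] res 0.0014 fore -0.011 side -0.255
top 64 knob [ 0.5003 -0.0389  0.2058] res 0.0017 fore -0.004 side -0.279
wrist 7467 knob [ 0.4982 -0.0406  0.2043] res 0.0004 fore -0.016 side -0.269
t 5.8667 tcp [0.4999 0.0245 0.2116] F [1.1 0.  0.2]
```

View pics/k3_wrist.png

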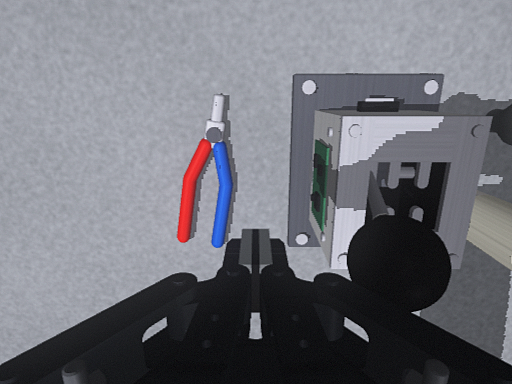

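The wrist view shows the knob at (400,263), still in the left lane at neutral, with the shut fingers at (256,250) to its left. Before pushing sideways I'll check how far the finger links flare out above the pads.

```bash
python3 - <<'E'
from h import *
o=ctrl.get_obs(); im,d=vision.get_image('wrist')
P=cloud('wrist',im,d,(o['tool_pos'],o['tool_rot'])); P=P-o['tool_pos']
m=(d>0)&(d<.2)&(P[...,0]<.03)&(P[...,2]>-.03); m[:200]=0; m[:,330:]=0
for a in np.arange(-.025,.07,.008):
    s=m&(P[...,2]>=a)&(P[...,2]<a+.008); 
    if s.sum()>5: print(round(a,3),s.sum(),'y',P[s][:,1].min().round(4),P[s][:,1].max().round(4),'xmax',P[s][:,0].max().round(4))
E
```

```text
-0.025 32 y -0.0063 0.0068 xmax 0.0105
-0.017 357 y -0.0132 0.0136 xmax 0.0109
-0.009 496 y -0.0133 0.0138 xmax 0.0112
-0.001 558 y -0.0133 0.0138 xmax 0.0112
0.007 631 y -0.0131 0.0137 xmax 0.0109
0.015 925 y -0.0265 0.0301 xmax 0.0132
0.023 2647 y -0.0255 0.0365 xmax 0.0137
0.031 3658 y -0.025 0.0436 xmax 0.0136
0.039 2730 y -0.0159 0.0488 xmax 0.0171
0.047 5443 y -0.0166 0.0563 xmax 0.0174
0.055 6610 y -0.0172 0.0618 xmax 0.0176
0.063 4821 y -0.0166 0.0598 xmax 0.0194
```

At 15 mm above the TCP the links flare to ±30 mm along the jaw axis, which could touch the ball top. The pad's narrow face (tool ±x) is clean, so I'll turn the tool 90° and push with that.

Call:
jog_arm(deltas=[[0, 0, -0.12, 0, 0, 0, 0], [0, 0, -0.12, 0, 0, 0, 0], [0, 0, -0.12, 0, 0, 0, 0], [0, 0, -0.12, 0, 0, 0, 0], [0, 0, -0.12, 0, 0, 0, 0], [0, 0, -0.12, 0, 0, 0, 0], [0, 0, -0.12, 0, 0, 0, 0], [0, 0, -0.12, 0, 0, 0, 0], [0, 0, -0.12, 0, 0, 0, 0], [0, 0, -0.12, 0, 0, 0, 0], [0, 0, -0.12, 0, 0, 0, 0], [0, 0, -0.12, 0, 0, 0, 0]])

```text
t: 7.07
tool_pos: [0.5014, 0.0242, 0.2123]
tool_rot: [-2.355, -2.079, 0.0]
contact_force: [0.3, 0.6, 0.6]
opening: 0.0001
```

Call:
jog_arm(deltas=[[0, 0, -0.0655, 0, 0, 0, 0], [0, 0, -0.0655, 0, 0, 0, 0], [0, 0, 0, -1, 0, 0, 0], [0, 0, 0, -1, 0, 0, 0], [0, 0, 0, -0.5, 0, 0, 0], [0, 0, 0, -0.4, 0, 0, 0], [0, 0, 0, -0.4, 0, 0, 0], [0, 0, 0, -0.4, 0, 0, 0], [0, 0, 0, -0.4, 0, 0, 0], [0, 0, 0, 0, 0, 0, 0]])

```text
t: 7.9
tool_pos: [0.5012, -0.0169, 0.2129]
tool_rot: [2.221, 2.222, 0.002]
contact_force: [-0.4, 4.2, 3.3]
opening: 0.0001
```

Call:
jog_arm(deltas=[[0, 0, 0, -0.4, 0, 0, 0], [0, 0, 0, -0.4, 0, 0, 0], [0, 0, 0, -0.4, 0, 0, 0], [0, 0, 0, -0.4, 0, 0, 0], [0, 0, 0, -0.4, 0, 0, 0], [0, 0, 0, -0.4, 0, 0, 0], [0, 0, 0, -0.4, 0, 0, 0], [0, 0, 0, -0.4, 0, 0, 0]])

```text
t: 8.57
tool_pos: [0.5009, -0.0492, 0.2122]
tool_rot: [-2.22, -2.222, 0.0]
contact_force: [-0.3, 3.4, 1.8]
opening: -0.0
```

```bash
python3 -c "
from h import *
y=ctrl.get_obs()['tool_pos'][1]-.0335
knob('k4',(.501,y))"
```

```text
scene 111 knob [ 0.5002 -0.082   0.2126] res 0.0021 fore -0.004 side -0.036
top few 14
wrist 356 knob [ 0.4793 -0.0618  0.2326] res 0.0011 fore -0.108 side -0.149
t 8.5667 tcp [ 0.5009 -0.0492  0.2122] F [-0.3  3.4  1.8]
```

Tracking well, with only friction-level force and fore ≈ 0. I'll continue, slowing near the right lane.

Call:
jog_arm(deltas=[[0, 0, 0, -0.5, 0, 0, 0], [0, 0, 0, -0.5, 0, 0, 0], [0, 0, 0, -0.5, 0, 0, 0], [0, 0, 0, -0.5, 0, 0, 0], [0, 0, 0, -0.5, 0, 0, 0], [0, 0, 0, -0.5, 0, 0, 0], [0, 0, 0, -0.5, 0, 0, 0], [0, 0, 0, -0.5, 0, 0, 0], [0, 0, 0, -0.4, 0, 0, 0], [0, 0, 0, -0.2, 0, 0, 0], [0, 0, 0, 0, 0, 0, 0]])

```text
t: 9.63
tool_pos: [0.5008, -0.095, 0.2117]
tool_rot: [-2.22, -2.221, 0.0]
contact_force: [1.9, 3.0, -0.2]
opening: -0.0
```

```bash
python3 -c "
from h import *
y=ctrl.get_obs()['tool_pos'][1]-.0335
knob('k5',(.501,y))"
```

```text
scene 110 knob [ 0.5002 -0.1281  0.2084] res 0.0021 fore -0.004 side 0.222
top few 8
wrist 356 knob [ 0.4795 -0.1098  0.2308] res 0.0011 fore -0.108 side 0.119
t 9.6333 tcp [ 0.5008 -0.095   0.2117] F [ 1.9  3.  -0.2]
```

Call:
jog_arm(deltas=[[0, 0, 0, -0.2, 0, 0, 0], [0, 0, 0, -0.2, 0, 0, 0], [0, 0, 0, -0.2, 0, 0, 0], [0, 0, 0, -0.1, 0, 0, 0], [0, 0, 0, 0, 0, 0, 0], [0, 0, 0, 0, 0, 0, 0]])

```text
t: 10.28
tool_pos: [0.5008, -0.1017, 0.2122]
tool_rot: [-2.22, -2.222, 0.001]
contact_force: [-0.3, 1.4, -2.5]
opening: -0.0001
```

Call:
jog_arm(deltas=[[0, 0, 0, 2, 0, 0, 0], [0, 0, 0, 2, 0, 0, 0], [0, 0, 0, 1, 0, 0, 0], [0, 0, 0, 0, 0, 0, 0]])

```text
t: 10.62
tool_pos: [0.5013, -0.0508, 0.213]
tool_rot: [2.217, 2.224, 0.0]
contact_force: [0.3, -0.0, 1.2]
opening: -0.0002
```

```bash
python3 -c "
from h import *
knob('k6',(.501,-.1355))"
```

```text
scene 193 knob [ 0.4995 -0.135   0.2074] res 0.0019 fore -0.008 side 0.262
top 78 knob [ 0.5013 -0.1316  0.2061] res 0.0015 fore 0.002 side 0.242
wrist 82 knob [ 0.5016 -0.092   0.1826] res 0.0005 fore 0.004 side 0.02
t 10.6167 tcp [ 0.5013 -0.0508  0.213 ] F [ 0.3 -0.   1.2]
```

View pics/k6_wrist.png

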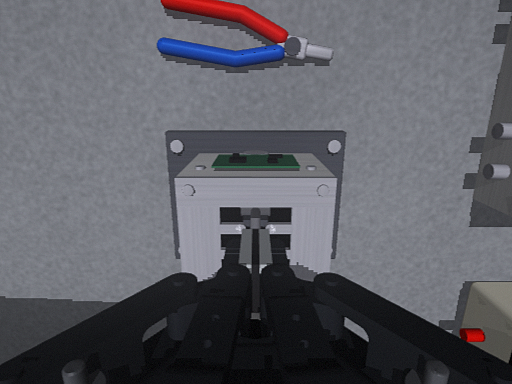

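The wrist view shows the gate at (255,228) with the fingers over it and the knob hidden behind them. The scene and top cameras put the lever at side ≈ 0.25 and fore ≈ 0, in the right lane at neutral. Next I'll go round behind the knob and turn another 90°.

Call:
jog_arm(deltas=[[0, 0, 0, 0, -2, 0, 0], [0, 0, 0, 0, -2, 0, 0], [0, 0, 0, 0, -2, 0, 0], [0, 0, -0.12, 0, 0, 0, 0], [0, 0, -0.12, 0, 0, 0, 0], [0, 0, -0.12, 0, 0, 0, 0], [0, 0, -0.12, 0, 0, 0, 0], [0, 0, -0.12, 0, 0, 0, 0], [0, 0, -0.12, 0, 0, 0, 0], [0, 0, -0.12, 0, 0, 0, 0], [0, 0, -0.12, 0, 0, 0, 0], [0, 0, -0.12, 0, 0, 0, 0]])

```text
t: 11.77
tool_pos: [0.441, -0.0528, 0.2125]
tool_rot: [0.754, 3.049, -0.001]
contact_force: [-0.6, 0.6, 0.4]
opening: -0.0
```

Call:
jog_arm(deltas=[[0, 0, -0.12, 0, 0, 0, 0], [0, 0, -0.12, 0, 0, 0, 0], [0, 0, -0.12, 0, 0, 0, 0], [0, 0, -0.12, 0, 0, 0, 0], [0, 0, -0.01, 0, 0, 0, 0], [0, 0, 0, 0, -2.1, 0, 0], [0, 0, 0, 0, -2.1, 0, 0], [0, 0, 0, 0, -2.1, 0, 0], [0, 0, 0, 0, -2.1, 0, 0], [0, 0, 0, 0, 0, 0, 0], [0, 0, 0, 0, 0, 0, 0]])

```text
t: 12.68
tool_pos: [0.4408, -0.1369, 0.2124]
tool_rot: [-0.007, -3.141, -0.0]
contact_force: [0.4, 0.2, 0.4]
opening: -0.0001
```

Call:
jog_arm(deltas=[[0, 0, 0, -1.1, 0, 0, 0], [0, 0, 0, -1.1, 0, 0, 0], [0, 0, 0, -0.4, 0, 0, 0], [0, 0, 0, -0.4, 0, 0, 0], [0, 0, 0, -0.4, 0, 0, 0], [0, 0, 0, -0.4, 0, 0, 0], [0, 0, 0, -0.4, 0, 0, 0], [0, 0, 0, -0.4, 0, 0, 0], [0, 0, 0, 0, 0, 0, 0]])

```text
t: 13.43
tool_pos: [0.4876, -0.1356, 0.2123]
tool_rot: [-0.001, 3.141, 0.001]
contact_force: [-0.3, -0.1, 1.1]
opening: -0.0001
```

```bash
python3 -c "
from h import *
x=ctrl.get_obs()['tool_pos'][0]+.0335
knob('k7',(x,-.135))"
```

```text
scene 218 knob [ 0.5186 -0.135   0.2076] res 0.0025 fore 0.1 side 0.261
top few 2
wrist 343 knob [ 0.504  -0.1149  0.2309] res 0.0012 fore 0.015 side 0.147
t 13.4333 tcp [ 0.4876 -0.1356  0.2123] F [-0.3 -0.1  1.1]
```

Call:
jog_arm(deltas=[[0, 0, 0, -0.4, 0, 0, 0], [0, 0, 0, -0.4, 0, 0, 0], [0, 0, 0, -0.4, 0, 0, 0], [0, 0, 0, -0.4, 0, 0, 0], [0, 0, 0, -0.3, 0, 0, 0], [0, 0, 0, 0, 0, 0, 0]])

```text
t: 14.08
tool_pos: [0.5062, -0.1356, 0.2116]
tool_rot: [0.001, -3.141, -0.001]
contact_force: [-1.0, -0.3, -1.5]
opening: 0.0001
```

Call:
jog_arm(deltas=[[0, 0, 0, -0.15, 0, 0, 0], [0, 0, 0, -0.15, 0, 0, 0], [0, 0, 0, 0, 0, 0, 0], [0, 0, 0, 0, 0, 0, 0]])

```text
t: 14.42
tool_pos: [0.5089, -0.1357, 0.2122]
tool_rot: [0.0, -3.141, -0.0]
contact_force: [-2.1, 0.6, -2.0]
opening: 0.0003
```

Call:
jog_arm(deltas=[[0, 0, 0, -0.1, 0, 0, 0], [0, 0, 0, -0.1, 0, 0, 0], [0, 0, 0, 0, 0, 0, 0], [0, 0, 0, 0, 0, 0, 0]])

```text
t: 14.75
tool_pos: [0.511, -0.1358, 0.2124]
tool_rot: [-0.0, 3.141, -0.0]
contact_force: [-1.7, -0.3, -2.5]
opening: 0.0002
```

Call:
jog_arm(deltas=[[0, 0, 0, -0.1, 0, 0, 0], [0, 0, 0, 0, 0, 0, 0], [0, 0, 0, 0, 0, 0, 0]])

```text
t: 15.0
tool_pos: [0.512, -0.1358, 0.2123]
tool_rot: [-0.0, 3.141, -0.0]
contact_force: [-2.3, -0.0, -2.7]
opening: 0.0
```

```bash
python3 -c "
from h import *
x=ctrl.get_obs()['tool_pos'][0]+.0335
knob('k8',(x,-.135))"
```

```text
scene 219 knob [ 0.5427 -0.1355  0.2037] res 0.0028 fore 0.238 side 0.264
top few 0
wrist 343 knob [ 0.5318 -0.1531  0.2316] res 0.001 fore 0.153 side 0.367
t 15.0 tcp [ 0.512  -0.1358  0.2123] F [-2.3 -0.  -2.7]
```

Call:
jog_arm(deltas=[[0, 0, 0, -0.07, 0, 0, 0], [0, 0, 0, 0, 0, 0, 0], [0, 0, 0, 0, 0, 0, 0]])

```text
t: 15.4
tool_pos: [0.5127, -0.1357, 0.2123]
tool_rot: [0.0, -3.142, -0.0]
contact_force: [-2.9, -0.1, -2.2]
opening: -0.0002
```

Call:
jog_arm(deltas=[[0, 0, 0, -0.07, 0, 0, 0], [0, 0, 0, 0, 0, 0, 0], [0, 0, 0, 0, 0, 0, 0]])

```text
t: 15.65
tool_pos: [0.5134, -0.1357, 0.2123]
tool_rot: [0.0, -3.142, -0.0]
contact_force: [-3.4, -0.4, -2.1]
opening: -0.0001
```

Call:
jog_arm(deltas=[[0, 0, 0, -0.06, 0, 0, 0], [0, 0, 0, 0, 0, 0, 0], [0, 0, 0, 0, 0, 0, 0]])

```text
t: 15.9
tool_pos: [0.514, -0.1357, 0.2123]
tool_rot: [0.0, -3.142, -0.0]
contact_force: [-3.1, -0.1, -2.6]
opening: -0.0002
```

Call:
jog_arm(deltas=[[0, 0, 0, -0.05, 0, 0, 0], [0, 0, 0, 0, 0, 0, 0], [0, 0, 0, 0, 0, 0, 0]])

```text
t: 16.15
tool_pos: [0.5145, -0.1357, 0.2123]
tool_rot: [-0.0, 3.142, -0.0]
contact_force: [-2.8, 0.3, -2.4]
opening: 0.0001
```

Call:
jog_arm(deltas=[[0, 0, 0, -0.05, 0, 0, 0], [0, 0, 0, 0, 0, 0, 0], [0, 0, 0, 0, 0, 0, 0]])

```text
t: 16.4
tool_pos: [0.5149, -0.1357, 0.2123]
tool_rot: [0.0, -3.141, -0.0]
contact_force: [-2.9, 0.4, -2.5]
opening: -0.0001
```

Call:
jog_arm(deltas=[[0, 0, 0, -0.05, 0, 0, 0], [0, 0, 0, 0, 0, 0, 0], [0, 0, 0, 0, 0, 0, 0]])

```text
t: 16.65
tool_pos: [0.5153, -0.1357, 0.2122]
tool_rot: [0.0, -3.141, -0.0]
contact_force: [-3.9, -0.5, -1.6]
opening: -0.0001
```

Call:
jog_arm(deltas=[[0, 0, 0, -0.05, 0, 0, 0], [0, 0, 0, 0, 0, 0, 0], [0, 0, 0, 0, 0, 0, 0]])

```text
t: 16.9
tool_pos: [0.5157, -0.1357, 0.2121]
tool_rot: [0.0, -3.141, -0.0]
contact_force: [-4.9, 0.0, -3.1]
opening: 0.0001
```

```bash
python3 -c "
from h import *
x=ctrl.get_obs()['tool_pos'][0]+.0335
knob('k9',(x,-.135))"
```

```text
scene 221 knob [ 0.5462 -0.1352  0.2025] res 0.0029 fore 0.259 side 0.263
top few 0
wrist 343 knob [ 0.5363 -0.1526  0.2316] res 0.001 fore 0.175 side 0.364
t 16.9 tcp [ 0.5157 -0.1357  0.2121] F [-4.9  0.  -3.1]
```

Call:
jog_arm(deltas=[[0, 0, 0, -0.05, 0, 0, 0], [0, 0, 0, 0, 0, 0, 0], [0, 0, 0, 0, 0, 0, 0]])

```text
t: 17.3
tool_pos: [0.5161, -0.1357, 0.2121]
tool_rot: [0.0, -3.14, -0.0]
contact_force: [-6.2, -0.3, -2.6]
opening: 0.0003
```

Call:
jog_arm(deltas=[[0, 0, 0, -0.05, 0, 0, 0], [0, 0, 0, 0, 0, 0, 0], [0, 0, 0, 0, 0, 0, 0]])

```text
t: 17.55
tool_pos: [0.5164, -0.1357, 0.2121]
tool_rot: [0.0, -3.14, -0.0]
contact_force: [-7.2, -0.7, -2.1]
opening: -0.0001
```

Call:
jog_arm(deltas=[[0, 0, 0, 1, 0, 0, 0], [0, 0, 0, 2, 0, 0, 0], [0, 0, 0, 2, 0, 0, 0], [0, 0, 0, 2, 0, 0, 0], [0, 0, 0, 2, 0, -2, 0], [0, 0, 0, 1, 0, -3, 0], [0, 0, 0, 1, 0, -3, 0], [0, 0, 0, 1, 0, -3, 0], [0, 0, 0, 0, 0, 0, 0], [0, 0, 0, 0, 0, 0, 0]])

```text
t: 18.38
tool_pos: [0.3983, -0.1364, 0.3265]
tool_rot: [-0.0, 3.132, -0.007]
contact_force: [-0.6, -0.3, 0.4]
opening: -0.0001
```

```bash
python3 -c "
from h import *
knob('k10',(.547,-.1355))
a=cv2.imread('pics/k10_scene.png')[140:260,150:310];b=cv2.imread('pics/k10_top.png')[150:270,200:360]
cv2.imwrite('pics/final.png',cv2.resize(np.vstack([a,b]),None,fx=2.5,fy=2.5,interpolation=cv2.INTER_CUBIC))"
```

```text
scene 181 knob [ 0.5478 -0.1354  0.2007] res 0.0014 fore 0.27 side 0.263
top 144 knob [ 0.5484 -0.1326  0.199 ] res 0.002 fore 0.277 side 0.248
wrist 270 knob [ 0.5498 -0.1327  0.2039] res 0.0006 fore 0.277 side 0.248
t 18.3833 tcp [ 0.3983 -0.1364  0.3265] F [-0.6 -0.3  0.4]
```

View pics/final.png

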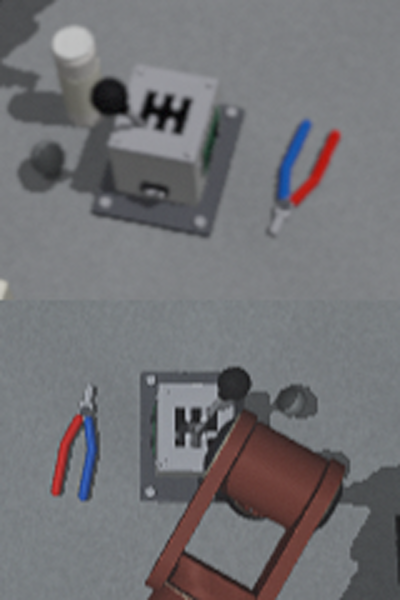

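The final view shows the knob forward and right: scene half (110,95), top half (234,383). The fore lean is 0.27–0.28, so the lever is at the end of fifth. The robot is clear and the cutters, can and spare knob are where they were, so I'm handing in.

```bash
python3 -c "
from station import ctrl
print(ctrl.finish_job())"
```

```text
the job is handed in; nothing more can be done
None
```

The lever is in fifth, and I handed the job in at about 18.5 s of robot time. I found the lever partway into first. With the gripper shut, I pushed it back to neutral, across to the right lane, then forward into fifth, and backed the arm well clear.

**Lever position:** after backing off, the three cameras gave a forward lean of 0.27 to 0.28 (slot end about 0.265) and a sideways lean of 0.25 to 0.26 (right lane 0.24 to 0.29).

**Forces:** pushing took about 2 to 4 N. At the slot end the push force climbed steadily to about 7 N, which I took as the stop, and I backed off there. That climb was gradual rather than a sharp stall. The force read close to zero once clear.

**Disagreements:** the scene and top cameras differed by 1 to 4 mm on the knob. While the fingers were beside the knob, the wrist-camera fit was often wrong and I ignored it. The top camera often could not see the knob then either.

**Rest of the bench:** in the last pictures the cutters, can and spare knob looked unmoved. I did not re-check the multimeter, probe, screw tray or screwdriver, but the arm went nowhere near them at low height.

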